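Park the empty tube rack under the bench riser

ROBOT

A 6-joint arm with a two-finger parallel gripper is mounted at the origin on a cart in front of the work surface, level with it; the furniture and walls round the work are solid. World frame = base frame: x ahead of the robot, y to its left, z up, the work surface at z = 0. Lengths are in m, angles in rad, forces in N, time in s.
With the tool pointing down it reaches from about 0.35 to 0.775 m from the base axis. Payload 7.3 kg.
Tool frame: the origin (TCP) lies midway between the tips of the shut fingers; the grasp point (between the pads) lies 19 mm behind it; z points along the fingers, y is the line along which they close (so a half turn about z gives the same grasp; the last joint's range is limited). The gripper opens to 92 mm and grips with 3 to 60 N. Pads are 19 mm wide; open, the fingers measure 130 mm over their backs; the gripper's body (75 mm by 190 mm) begins 47 mm behind the grasp point.
Start: joints at [-1.302, 0.342, 1.524, -0, 1.275, -0.146], TCP at [0.212, -0.48, 0.227] pointing down, gripper open.
Joint ranges: [-2.53, 2.53], [-0.77, 2.02], [0.04, 2.7], [-1, 4.14], [0.28, 2.66], [-3.11, 3.11]. Speed limits (rad/s): [2.57, 2.57, 3.14, 3.14, 3.14, 3.14].

INTERFACE

Orientations are given as a unit quaternion [w, x, y, z].
In Python, from cell import sensors, vision, hand_in gives the robot as it stands. The module is installed in compiled form; this text tells all that it offers.
- The arm moves only by the tool step_arm, never from a script. Its argument "increments" is a list of rows, each a list of 7 numbers: the shift along the tool's x, y, z scaled (see below), then the turn, a rotation vector about the tool's x, y, z scaled (see below), then the closure, from -1 (fully open) to 1 (shut), so that 0 is half open. A call has 1 to 20 rows; each row is the pose to reach, as a shift and turn from the pose commanded when the call began, along the tool's axes at that moment, turning the shorter way round; what a row does not reach only later rows make up. The controller multiplies each number of a shift by 150 mm and each number of a turn by 360 degrees. A row lasts 1/12 s, in which the tool goes at most 41.7 mm and 7.16 degrees, less where a joint would pass 70% of its speed; a pose out of reach is approached as far as the arm can. A call with a number of a shift or a turn outside -1 to 1 is refused whole. A call with a gripper value outside its range is refused whole. The fingers move at their own pace and stop on an object; "newtons" is the grip in N (left out, the last holds). Time passes only in rows, so rows that repeat a pose let the fingers close. It gives the time, the measured TCP pose, the force, the opening and the grip force at its end, in the units of the state.
- sensors.state(): the state, without advancing time (a new reading comes with each control period).
- vision.snapshot(name): name is "side" or "top"; returns a dict with "pixels" (384x512x3 uint8, blue, green, red), "vfov" (degrees; the focal length in pixels is half the picture's height over the tangent of half this angle, whatever the lens; pixels are square), "cx", "cy" (the principal point, pixels), "pose" (4x4, takes a point from camera to world coordinates). Camera axes: x right, y down, z forward; pixel columns grow to the right and rows downward; lengths in m; the calibration is good to about 2 mm. A picture is of the moment at which its call begins. There is no depth.
- hand_in(): hands the job in; it is judged then, once.
The state is a dict: "time": time; "joints": joint angles; "qvel": joint speeds; "joint_torque": joint torques, N m; "tool_pos": TCP position; "orientation": TCP orientation; "force": force on the tool from outside, world axes, zero at the start; "ft_torque": the same for the moment, N m; "grip_width": finger opening in m; "finger_force": force on a finger pad.
Only numpy, scipy, OpenCV 4.12 (cv2) and the standard library are available. Lean on these libraries where they do the work, as an engineer would, in place of code of your own. Each camera call takes 0.05 s, during which the arm holds its last target. There are 200 camera calls.

TASK

Take the small empty light-grey tube rack with two rows of holes and slide it lengthwise, from the robot's side, in under the low blue riser shelf, without knocking the shelf. Leave it standing flat on the table, midway between the shelf's side panels and parallel to them, with about the front third of its length still sticking out so that it can be pulled out again. Leave the flat test-kit box where it lies.

Things in the scene. Friction and masses are not known exactly. Their poses are not given: they have to be found in the camera images.
- rack_mid (a point): Centre, 21 mm above the underside, of the loose empty light-grey tube rack, two rows of holes: block 56 x 135 x 42 mm (x, y, z), about 0.12 kg, upright. Its y axis runs along the 135 mm length, at the start within 25 degrees of world x; both ends alike. Can be gripped from above across the 56 mm near its near end. A like rack full of tubes, fixed before the water bath, is not meant.
- riser: Blue bench riser, fixed: board on two side panels, open front and back; 110 mm deep (x, pointing away from the robot), 190 wide (y). Origin on the table under the board's middle; front edge at its x = -55 mm. Board's underside 60 mm, top 66 mm above the table; panels 6 mm thick, 178 mm clear between. Fixed on its top: a timer, 17 mm tall, and at the rear two vials, 42 mm tall.
- kit_mid (a point): Centre (half-way up) of the white and red flat test-kit box, loose, 92 x 152 x 34 mm (x, y, z), lying flat, its length roughly away from the robot. It lies left or right of the riser, the empty rack on the other side. To be left alone.

How it is judged:
At the end, for the whole second after the job is handed in: Empty rack flat and at rest on the table, lengthwise under the riser with 25 to 69 mm of it sticking out in front, within 25 mm of midway between the side panels and 0.2 rad of parallel to them; kit box within 25 mm of its start (x of rack_mid in the frame of riser between -0.057 and -0.012 m and y of rack_mid in the frame of riser between -0.025 and 0.025 m and angle between the y axis of rack_mid and the x axis of riser, either way round below 0.2 rad and angle between rack_mid's own z axis and vertical below 0.06 rad and height (world z) of rack_mid below 0.026 m and linear speed of empty_rack below 0.02 m/s and distance of kit_mid from where it was at the start of the episode below 0.025 m); the robot touches nothing.
It fails at once if the rack knocks the riser (more than 8 N) (contact force between empty_rack and riser above 8 N).
It fails at once if the robot knocks the riser (more than 8 N) (contact force between any of the fingers, the arm and riser above 8 N).
It fails at once if the test-kit box is shifted more than 40 mm (distance of kit_mid from where it was at the start of the episode above 0.04 m).
It also fails if it takes over 45 s, if anything falls off the work surface, if the arm or the gripper's body presses on something with over 40 N, if the wrist force passes 120 N, or if a joint passes its speed limit or range.

## Working session

There is one attempt and no reset: what is moved stays moved. The work goes in short steps, Python scripts to look and compute and a tool call to move; the robot and the scene stay as the last step left them, time stands still between calls to the robot, and variables do not carry over. Pictures are saved under pics/ and viewed, at most 10 in all, crops included, and the job is handed in when it is done.

Besides the shell and the picture viewer there is one more tool, called after "Request:" as name([rows], argument=value, ...), one row to a line, values as JSON. step_arm: Moves the arm, as the interface text tells. Shifts and turns lie within -1 to 1; 1 stands for 150 mm of shift or 360 degrees of turn. Its arguments: {"type":"object","properties":{"increments":{"type":"array"},"newtons":{"type":"number"}},"required":["increments"]}

```bash
mkdir -p pics; cat > h.py <<'E'
import numpy as np, cv2
from cell import sensors, vision
from scipy.spatial.transform import Rotation as R
def snap(n,f=None):
    s=vision.snapshot(n)
    if f: cv2.imwrite('pics/'+f,s['pixels'])
    return s
def ray(s,u,v):
    f=s['pixels'].shape[0]/2/np.tan(np.radians(s['vfov'])/2)
    T=np.array(s['pose']); d=T[:3,:3]@np.array([(u-s['cx'])/f,(v-s['cy'])/f,1.]); return T[:3,3],d
def onz(s,u,v,z):
    o,d=ray(s,u,v); return o+d*(z-o[2])/d[2]
def proj(s,p):
    f=s['pixels'].shape[0]/2/np.tan(np.radians(s['vfov'])/2)
    T=np.array(s['pose']); c=T[:3,:3].T@(np.array(p)-T[:3,3]); return c[0]/c[2]*f+s['cx'],c[1]/c[2]*f+s['cy']
def tool_delta(p,rv=(0,0,0)):
    "target world pos, -> scaled tool shift"
    st=sensors.state(); w,x,y,z=st['orientation']; r=R.from_quat([x,y,z,w])
    return r.inv().apply(np.array(p)-st['tool_pos'])/0.15
E
python3 - <<'E'
from h import *
for n in('top','side'):
    s=snap(n,n+'0.png'); print(n,s['vfov'],s['cx'],s['cy'],np.round(s['pose'],3).tolist())
st=sensors.state(); print(st)
E
```

```text
top 48.34133341246273 251.03837185358094 199.95295585588252 [[-0.029, -0.978, 0.205, 0.35], [-1.0, 0.028, -0.011, 0.007], [0.005, -0.205, -0.979, 1.123], [0.0, 0.0, 0.0, 1.0]]
side 44.85233104289773 254.15703006212038 193.78252533908127 [[-0.992, -0.084, 0.095, 0.445], [-0.127, 0.626, -0.77, 0.972], [0.005, -0.775, -0.631, 0.855], [0.0, 0.0, 0.0, 1.0]]
{'time': 0.1, 'joints': array([-1.30199801e+00,  3.42629468e-01,  1.52490546e+00,  1.13164030e-05,
        1.27541720e+00, -1.46022889e-01]), 'qvel': array([ 0.00046992, -0.00101286, -0.00315872,  0.00090091,  0.00015089,
        0.00160867]), 'joint_torque': array([ 1.77943264e-03, -4.32005167e+01, -2.44694674e+01,  7.19422731e-02,
        5.25704341e-02, -4.20638969e-05]), 'tool_pos': array([ 0.21150449, -0.48011667,  0.2261323 ]), 'orientation': array([-6.78788314e-04,  9.78567534e-01,  2.05925033e-01, -3.62994384e-05]), 'force': array([-5.44689052e-04, -3.70047104e-01, -9.22179011e-01]), 'ft_torque': array([-0.01285367,  0.04375208, -0.02289831]), 'finger_force': 0.0, 'grip_width': 0.09219034290047619}
```

View pics/top0.png

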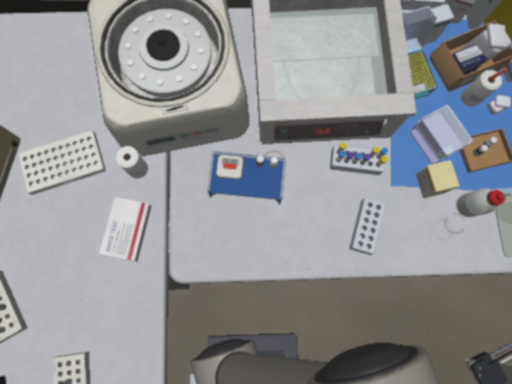

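View pics/side0.png

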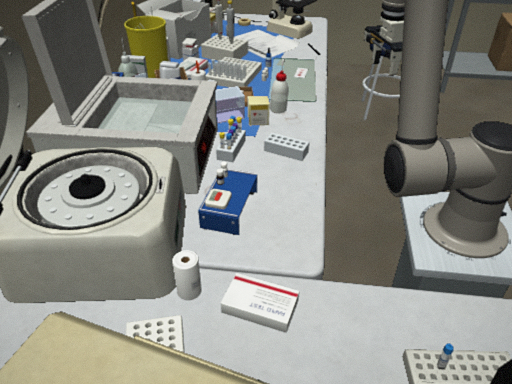

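The top view shows the riser at about (247,176), the empty rack at (368,226), the full rack at (360,157) and the kit box at (125,229). The side view shows the same layout. Next I measure the rack and riser.

```bash
python3 - <<'E'
from h import *
s=snap('top'); im=s['pixels']
hsv=cv2.cvtColor(im,cv2.COLOR_BGR2HSV)
def big(m,x0,y0,x1,y1):
    k=np.zeros_like(m);k[y0:y1,x0:x1]=m[y0:y1,x0:x1]
    c,_=cv2.findContours(k,cv2.RETR_EXTERNAL,cv2.CHAIN_APPROX_NONE); return max(c,key=cv2.contourArea)
b=big(((hsv[...,0]>100)&(hsv[...,0]<125)&(hsv[...,1]>120)).astype(np.uint8)*255,195,140,300,215)
r=cv2.minAreaRect(b); print('riser',r); P=[onz(s,*p,.066) for p in cv2.boxPoints(r)]; print(np.round(P,4), np.round(np.mean(P,0),4))
print('rack rows');
# rack: brightness
for v in (215,226,238): print(v, im[v,345:392].mean(1).astype(int).tolist())
c=im[140:270,190:400]; c=cv2.resize(c,None,fx=3.8,fy=3.8,interpolation=cv2.INTER_CUBIC); cv2.imwrite('pics/crop0.png',c)
E
```

```text
riser ((245.90965270996094, 176.721923828125), (70.45235443115234, 37.85367202758789), 5.964487075805664)
[[ 0.5948  0.1017  0.066 ]
 [ 0.6942  0.0907  0.066 ]
 [ 0.6696 -0.0893  0.066 ]
 [ 0.5709 -0.075   0.066 ]] [0.6324 0.007  0.066 ]
rack rows
215 [185, 184, 182, 183, 183, 182, 182, 183, 184, 183, 184, 173, 145, 111, 112, 147, 180, 195, 196, 197, 195, 185, 168, 163, 172, 184, 193, 194, 180, 144, 107, 91, 93, 119, 162, 192, 195, 190, 182, 182, 183, 183, 184, 182, 183, 181, 183]
226 [182, 181, 183, 184, 185, 185, 183, 184, 177, 152, 116, 107, 137, 174, 192, 194, 175, 144, 116, 108, 119, 149, 178, 194, 196, 195, 189, 189, 185, 184, 188, 192, 195, 194, 189, 182, 179, 181, 181, 181, 180, 182, 182, 183, 184, 185, 184]
238 [182, 182, 182, 181, 182, 177, 152, 116, 108, 137, 174, 193, 199, 200, 197, 192, 172, 150, 153, 172, 188, 196, 186, 163, 128, 98, 89, 106, 148, 183, 194, 188, 182, 181, 180, 180, 181, 181, 180, 180, 180, 182, 182, 182, 182, 182, 182]
```

View pics/crop0.png

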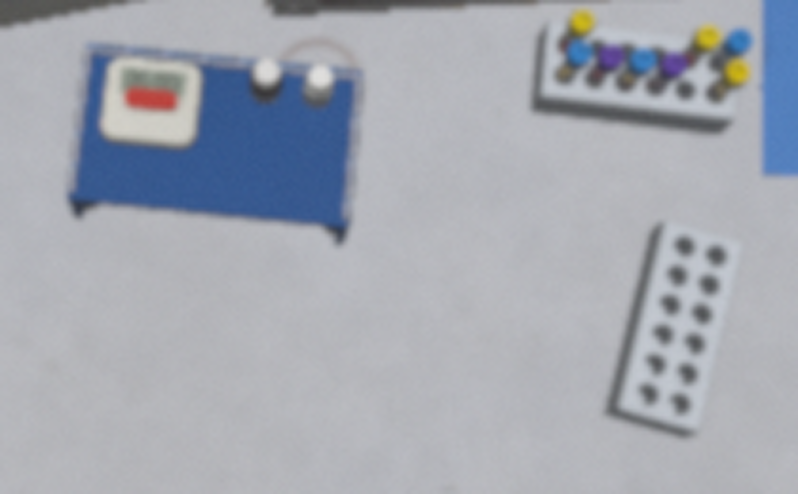

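The crop shows the board corners at about (88,45), (360,68), (350,225) and (78,200). The rack's top corners are at about (662,224), (742,240), (697,432) and (618,408), all in crop pixels. I convert these to world points and check them against the given sizes and the side view.

```bash
cat > m.py <<'E'
from h import *
t=snap('top'); sd=snap('side')
f=lambda q:[(q[0]+.5)/3.8-.5+190,(q[1]+.5)/3.8-.5+140]
P=np.array([onz(t,*f(q),.066) for q in [(88,45),(360,68),(350,225),(78,200)]])
print('riser',np.round(P[:,:2],4).tolist(),'ctr',P.mean(0).round(4)); w=(P[0]+P[3]-P[1]-P[2])/2; d=(P[0]+P[1]-P[2]-P[3])/2
print('w,d',np.linalg.norm(w),np.linalg.norm(d),'yaw',np.degrees([np.arctan2(-w[0],w[1]),np.arctan2(d[1],d[0])]))
Q=np.array([onz(t,*f(q),.042) for q in [(662,224),(742,240),(697,432),(618,408)]])
print('rack',np.round(Q[:,:2],4).tolist(),'ctr',Q.mean(0).round(4)); w=(Q[0]+Q[3]-Q[1]-Q[2])/2; d=(Q[0]+Q[1]-Q[2]-Q[3])/2
print('w,d',np.linalg.norm(w),np.linalg.norm(d),'yaw',np.degrees([np.arctan2(-w[0],w[1]),np.arctan2(d[1],d[0])]))
im=sd['pixels'].copy()
for p in list(P)+list(Q): cv2.circle(im,tuple(int(round(v)) for v in proj(sd,p)),1,(0,0,255),-1)
cv2.imwrite('pics/side1.png',cv2.resize(im[110:250,170:340],None,fx=4,fy=4))
E
python3 m.py
```

```text
riser [[0.7017, 0.0907], [0.6803, -0.0935], [0.5716, -0.082], [0.5938, 0.0986]] ctr [0.6368 0.0035 0.066 ]
w,d 0.18371024579769943 0.10872577558643302 yaw [-6.80440798 -5.11666735]
rack [[0.5714, -0.2964], [0.5588, -0.3499], [0.43, -0.3079], [0.4474, -0.2567]] ctr [ 0.5019 -0.3028  0.042 ]
w,d 0.05444614609428042 0.1328214131463113 yaw [-15.98709304 -17.90783822]
```

View pics/side1.png

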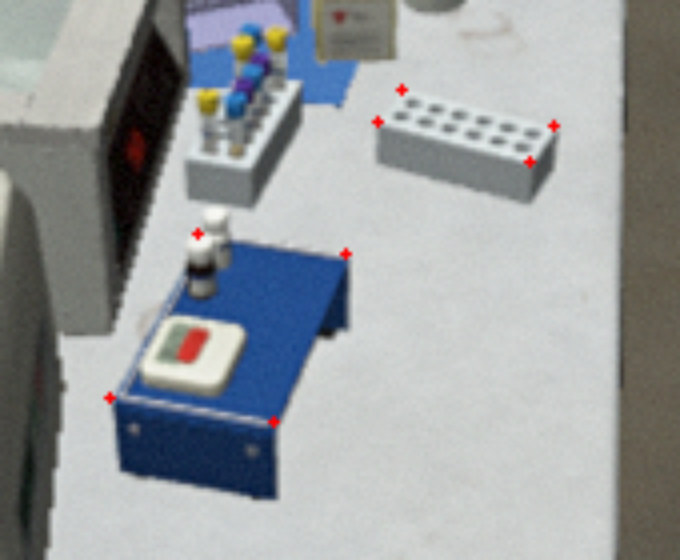

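The points agree with the side view to within a few mm:

| Object | Centre (x, y) | Yaw |
|---|---|---|
| Riser | (0.636, 0.003) | about -6° |
| Rack | (0.502, -0.303) | about -17° |

Now I move above the rack's near end.

Request:
step_arm([
  [0.25,-0.07,0.08,0,0,0.019,-1],
  [0.5,-0.14,0.16,0,0,0.038,-1],
  [0.75,-0.2,0.24,0,0,0.057,-1],
  [0.98,-0.27,0.3,0,0,0.076,-1],
  [0.98,-0.27,0.3,0,0,0.095,-1],
  [0.98,-0.27,0.3,0,0,0.115,-1],
  [0.98,-0.27,0.3,0,0,0.115,-1],
], newtons=40)

```text
time: 0.83
tool_pos: [0.3304, -0.3834, 0.1815]
orientation: [-0.0, 0.988, -0.155, -0.0]
force: [-0.9, 0.2, -0.2]
grip_width: 0.0919
finger_force: 0.0
```

```bash
python3 - <<'E'
from h import *
st=sensors.state();print(st['time'],st['tool_pos'],st['orientation'],tool_delta([.449,-.286,.11]))
E
```

```text
0.8333 [ 0.33043563 -0.38341085  0.18146712] [-1.64661829e-04  9.87964500e-01 -1.54680568e-01 -2.02037036e-04] [ 0.55433692 -0.85979001  0.47642401]
```

Request:
step_arm([
  [0.14,-0.22,0.1,0,0,0,-1],
  [0.28,-0.44,0.22,0,0,0,-1],
  [0.42,-0.65,0.34,0,0,0,-1],
  [0.55,-0.86,0.45,0,0,0,-1],
  [0.55,-0.86,0.47,0,0,0,-1],
  [0.55,-0.86,0.47,0,0,0,-1],
  [0.55,-0.86,0.47,0,0,0,-1],
])

```text
time: 1.42
tool_pos: [0.4473, -0.2867, 0.1113]
orientation: [0.0, 0.988, -0.152, -0.0]
force: [0.0, 0.0, 0.3]
grip_width: 0.0918
finger_force: 0.0
```

```bash
python3 - <<'E'
from h import *
st=sensors.state();print(st['time'],st['tool_pos'],tool_delta([.449,-.286,.013]))
a=snap('top')['pixels'][180:290,310:430]; b=snap('side')['pixels'][60:200,230:380]
cv2.imwrite('pics/c2.png',np.hstack([cv2.resize(a,(390,360)),cv2.resize(b,(390,360))]))
E
```

```text
1.4167 [ 0.44726945 -0.28669087  0.11126009] [ 0.00982149 -0.00809948  0.65506136]
```

View pics/c2.png

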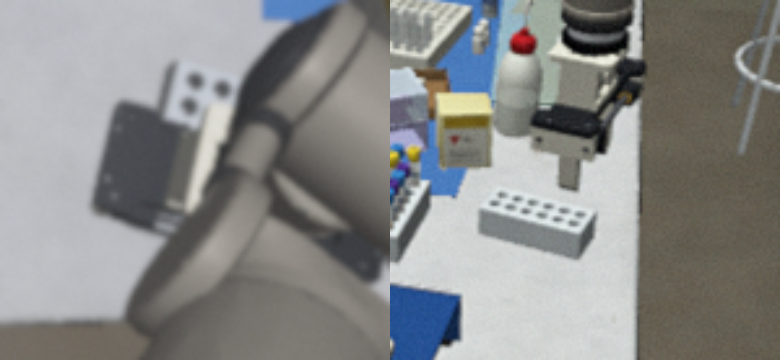

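In the right half (side view), the gripper sits above the rack's near end, with its finger at about (570,175) and the rack end at (590,215). This matches the estimate, so I descend and grip.

Request:
step_arm([
  [0.01,-0.01,0.15,0,0,0,-1],
  [0.01,-0.01,0.35,0,0,0,-1],
  [0.01,-0.01,0.5,0,0,0,-1],
  [0.01,-0.01,0.6,0,0,0,-1],
  [0.01,-0.01,0.65,0,0,0,-1],
  [0.01,-0.01,0.65,0,0,0,-1],
  [0.01,-0.01,0.65,0,0,0,0],
  [0.01,-0.01,0.65,0,0,0,1],
  [0.01,-0.01,0.65,0,0,0,1],
  [0.01,-0.01,0.65,0,0,0,1],
  [0.01,-0.01,0.65,0,0,0,1],
  [0.01,-0.01,0.65,0,0,0,1],
], newtons=40)

```text
time: 2.52
tool_pos: [0.4496, -0.2855, 0.0142]
orientation: [0.0, 0.988, -0.153, 0.0]
force: [-0.0, 1.2, 0.8]
grip_width: 0.0565
finger_force: 3.9
```

```bash
python3 - <<'E'
from h import *
st=sensors.state();print(st['time'],st['tool_pos'],st['grip_width'],st['finger_force'],st['force'])
x,y=st['orientation'][1:3]; print('yaw',np.degrees(2*np.arctan2(y,x)),tool_delta([.432,.025,.025]))
E
```

```text
2.5167 [ 0.44961709 -0.28545903  0.01420259] 0.05646217749391432 3.864222894956501 [-0.02142765  1.17736129  0.78350177]
yaw -17.621936708175667 [-0.73845341 -1.93700997 -0.07364557]
```

Request:
step_arm([
  [0,0,0,0,0,0,1],
  [0,0,0,0,0,0,1],
  [0,0,-0.03,0,0,0,1],
  [0,0,-0.06,0,0,0,1],
  [0,0,-0.1,0,0,0,1],
  [-0.02,-0.06,-0.1,0,0,0,1],
  [-0.06,-0.16,-0.1,0,0,0,1],
  [-0.11,-0.28,-0.1,0,0,0,1],
  [-0.16,-0.41,-0.1,0,0,0,1],
  [-0.21,-0.54,-0.1,0,0,0,1],
  [-0.26,-0.67,-0.1,0,0,0,1],
  [-0.31,-0.8,-0.1,0,0,0,1],
  [-0.35,-0.9,-0.1,0,0,0,1],
  [-0.37,-0.96,-0.1,0,0,0,1],
  [-0.37,-0.96,-0.1,0,0,0,1],
  [-0.37,-0.96,-0.1,0,0,0,1],
], newtons=50)

```text
time: 3.85
tool_pos: [0.4404, -0.1311, 0.0289]
orientation: [0.0, 0.988, -0.153, 0.0]
force: [0.6, -0.3, -1.9]
grip_width: 0.0558
finger_force: 49.6
```

```bash
python3 - <<'E'
from h import *
st=sensors.state();print(st['time'],st['tool_pos'],st['grip_width'],st['finger_force'],st['force'])
print(tool_delta([.432,.025,.028]))
E
```

```text
3.85 [ 0.44042096 -0.13108009  0.02888559] 0.05579081182458242 49.63763952255249 [ 0.57598096 -0.32336839 -1.87698365]
[-0.36757393 -0.97506787  0.0054281 ]
```

The rack is held. I back away from the shelf first, then swing across in front of it.

Request:
step_arm([
  [-0.07,0.02,0,0,0,0,1],
  [-0.15,0.05,0,0,0,0,1],
  [-0.22,0.07,0,0,0,0,1],
  [-0.24,0.0,0,0,0,0,1],
  [-0.28,-0.12,0,0,0,-0.003,1],
  [-0.33,-0.26,0,0,0,-0.008,1],
  [-0.38,-0.42,0,0,0,-0.014,1],
  [-0.43,-0.58,0,0,0,-0.02,1],
  [-0.48,-0.74,0,0,0,-0.026,1],
  [-0.52,-0.86,0,0,0,-0.032,1],
  [-0.54,-0.92,0,0,0,-0.032,1],
  [-0.54,-0.92,0,0,0,-0.032,1],
  [-0.54,-0.92,0,0,0,-0.032,1],
])

```text
time: 4.93
tool_pos: [0.4053, 0.0247, 0.0288]
orientation: [0.0, 0.999, -0.053, 0.0]
force: [-0.3, -1.0, -1.1]
grip_width: 0.0558
finger_force: 49.6
```

```bash
python3 - <<'E'
from h import *
st=sensors.state();print(st['time'],st['tool_pos'],st['grip_width'],st['finger_force'],st['force'])
x,y=st['orientation'][1:3]; print('yaw',np.degrees(2*np.arctan2(y,x)))
a=snap('top')['pixels'][130:290,190:310]; b=snap('side')['pixels'][140:260,180:340]
cv2.imwrite('pics/c3.png',np.hstack([cv2.resize(a,(360,480),interpolation=2),cv2.resize(b,(440,480*440//640),interpolation=2) if 0 else cv2.copyMakeBorder(cv2.resize(b,(440,330),interpolation=2),0,150,0,0,0)]))
E
```

```text
4.9333 [0.40534954 0.02465258 0.02876408] 0.05577008491756268 49.6374374628067 [-0.33506482 -1.02247172 -1.12399141]
yaw -6.115423461669711
```

View pics/c3.png

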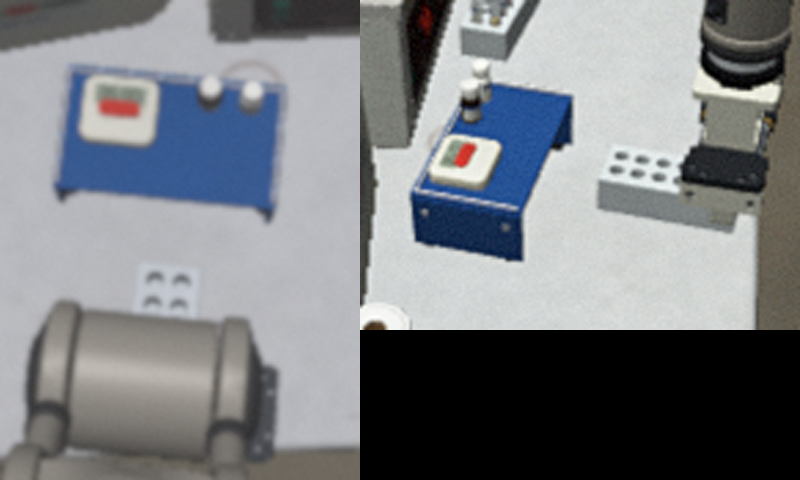

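The left half shows the rack's far edge at about (139,264)-(200,268), in front of the shelf. The board's front corners are at about (58,187) and (275,208). I check the alignment numerically.

```bash
python3 - <<'E'
from h import *
t=snap('top'); g=lambda q:[(q[0]+.5)/3-.5+190,(q[1]+.5)/3-.5+130]
F=[onz(t,*g(q),.066) for q in [(58,187),(275,208),(284,85),(69,66)]]; F=np.array(F); c=F.mean(0); print('front',F[:2].round(4),'ctr',c)
E=np.array([onz(t,*g(q),.056) for q in [(139,264),(200,268)]]); print('edge',E.round(4),E.mean(0))
a=np.radians(-6.1); X=np.array([np.cos(a),np.sin(a)]); Y=np.array([-X[1],X[0]])
for c in ([.636,.003],c[:2]):
    d=E.mean(0)[:2]-c; print('edge in riser',d@X,d@Y)
    st=sensors.state(); print('tcp in riser',(st['tool_pos'][:2]-c)@X,(st['tool_pos'][:2]-c)@Y)
E
```

```text
front [[ 0.5945  0.1015  0.066 ]
 [ 0.5713 -0.0809  0.066 ]] ctr [0.63649443 0.00455868 0.066     ]
edge [[ 0.5284  0.0348  0.056 ]
 [ 0.5236 -0.0164  0.056 ]] [0.52598308 0.00922445 0.056     ]
edge in riser -0.11005543576628096 -0.005501643179253772
tcp in riser -0.23179374182746715 -0.0037630424479532555
edge in riser -0.11038143361248957 -0.0071040354993804
tcp in riser -0.23211973967367577 -0.005365434768079884
```

Request:
step_arm([
  [0,-0.02,0.03,0,0,0,1],
  [0,-0.035,0.06,0,0,0,1],
  [0,-0.035,0.08,0,0,0,1],
  [0,-0.035,0.087,0,0,0,1],
  [0.03,-0.035,0.087,0,0,0,1],
  [0.08,-0.035,0.087,0,0,0,1],
  [0.13,-0.035,0.087,0,0,0,1],
  [0.18,-0.035,0.087,0,0,0,1],
  [0.23,-0.035,0.087,0,0,0,1],
  [0.28,-0.035,0.087,0,0,0,1],
  [0.33,-0.035,0.087,0,0,0,1],
  [0.38,-0.035,0.087,0,0,0,1],
  [0.43,-0.035,0.087,0,0,0,1],
  [0.45,-0.035,0.087,0,0,0,1],
  [0.45,-0.035,0.087,0,0,0,1],
])

```text
time: 6.33
tool_pos: [0.4733, 0.0227, 0.0156]
orientation: [0.0, 0.999, -0.053, 0.0]
force: [0.2, -0.2, -1.9]
grip_width: 0.0557
finger_force: 49.6
```

```bash
python3 - <<'E'
from h import *
st=sensors.state();print(st['time'],st['tool_pos'],st['grip_width'],st['finger_force'],st['force'])
a=snap('top')['pixels'][130:290,190:310]; b=snap('side')['pixels'][140:260,180:340]
cv2.imwrite('pics/c4.png',np.hstack([cv2.resize(a,(360,480),interpolation=2),cv2.copyMakeBorder(cv2.resize(b,(440,330),interpolation=2),0,150,0,0,0)]))
E
```

```text
6.3333 [0.47331122 0.02271904 0.01563782] 0.055748279002811985 49.63731586933136 [ 0.20359066 -0.20470539 -1.94189128]
```

View pics/c4.png

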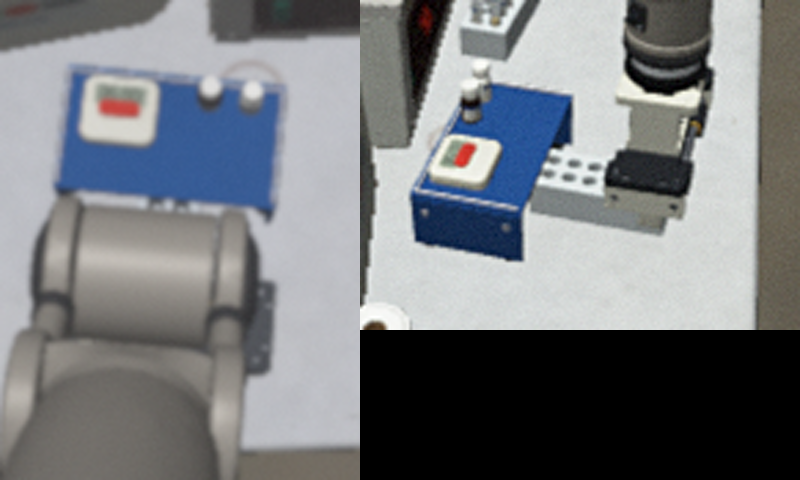

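The side view shows the rack's far end passing cleanly under the board, and the wrist clear above it. I continue in, lower and release.

Request:
step_arm([
  [0.03,0,0,0,0,0,1],
  [0.08,0,0,0,0,0,1],
  [0.13,0,0,0,0,0,1],
  [0.18,0,0,0,0,0,1],
  [0.23,0,0,0,0,0,1],
  [0.28,0,0,0,0,0,1],
  [0.33,0,0,0,0,0,1],
  [0.38,0,0,0,0,0,1],
  [0.42,0,0,0,0,0,1],
  [0.44,0,0,0,0,0,1],
  [0.44,0,0,0,0,0,1],
  [0.44,0,0.004,0,0,0,1],
  [0.44,0,0.008,0,0,0,1],
  [0.44,0,0.008,0,0,0,1],
])

```text
time: 7.6
tool_pos: [0.5376, 0.0159, 0.0144]
orientation: [0.0, 0.999, -0.053, -0.0]
force: [-0.2, -0.1, -0.8]
grip_width: 0.0561
finger_force: 49.6
```

```bash
python3 - <<'E'
from h import *
st=sensors.state();print(st['time'],st['tool_pos'],st['grip_width'],st['finger_force'],st['force'])
c=np.array([.6362,.0035]);a=np.radians(-6.1); X=np.array([np.cos(a),np.sin(a)]); Y=np.array([-X[1],X[0]])
print('tcp in riser',(st['tool_pos'][:2]-c)@X,(st['tool_pos'][:2]-c)@Y)
E
```

```text
7.6 [0.53762902 0.01589962 0.01438269] 0.05611182368438442 49.641342759132385 [-0.15452718 -0.08387594 -0.76735879]
tcp in riser -0.09933049928050683 0.0018548599510958227
```

Request:
step_arm([
  [0.015,0,0,0,0,0,1],
  [0.025,0,0,0,0,0,1],
  [0.025,0,0,0,0,0,1],
  [0.025,0,0,0,0,0,0.1],
  [0.025,0,0,0,0,0,-0.5],
  [0.025,0,0,0,0,0,-1],
  [0.025,0,0,0,0,0,-1],
  [0.025,0,0,0,0,0,-1],
  [0.02,0,-0.05,0,0,0,-1],
  [0.0,0,-0.15,0,0,0,-1],
  [-0.05,0,-0.3,0,0,0,-1],
  [-0.15,0,-0.5,0,0,0,-1],
  [-0.35,0,-0.7,0,0,0,-1],
  [-0.55,0,-0.9,0,0,0,-1],
  [-0.75,0,-0.95,0,0,0,-1],
  [-0.9,0,-0.95,0,0,0,-1],
  [-0.9,0,-0.95,0,0,0,-1],
])

```text
time: 9.02
tool_pos: [0.3999, 0.0309, 0.1581]
orientation: [0.0, 0.999, -0.053, -0.0]
force: [0.9, 0.1, -0.8]
grip_width: 0.0917
finger_force: 0.0
```

Request:
step_arm([
  [0,0.2,0,0,0,0,-1],
  [0,0.4,0,0,0,0,-1],
  [0,0.6,0,0,0,0,-1],
  [0,0.8,0,0,0,0,-1],
  [0,1,0,0,0,0,-1],
  [0,1,0,0,0,0,-1],
  [0,1,0,0,0,0,-1],
])

```text
time: 9.6
tool_pos: [0.3881, -0.1203, 0.1572]
orientation: [0.0, 0.998, -0.055, 0.0]
force: [0.4, 0.7, -0.3]
grip_width: 0.0917
finger_force: 0.0
```

```bash
python3 - <<'E'
from h import *
st=sensors.state();print(st['time'],st['tool_pos'],st['force'])
a=snap('top')['pixels'][130:290,190:310]; b=snap('side')['pixels'][140:260,180:340]
cv2.imwrite('pics/c5.png',np.hstack([cv2.resize(a,(360,480),interpolation=2),cv2.copyMakeBorder(cv2.resize(b,(440,330),interpolation=2),0,150,0,0,0)]))
E
```

```text
9.6 [ 0.38807849 -0.12029284  0.15715687] [ 0.35181468  0.72629565 -0.31535407]
```

View pics/c5.png

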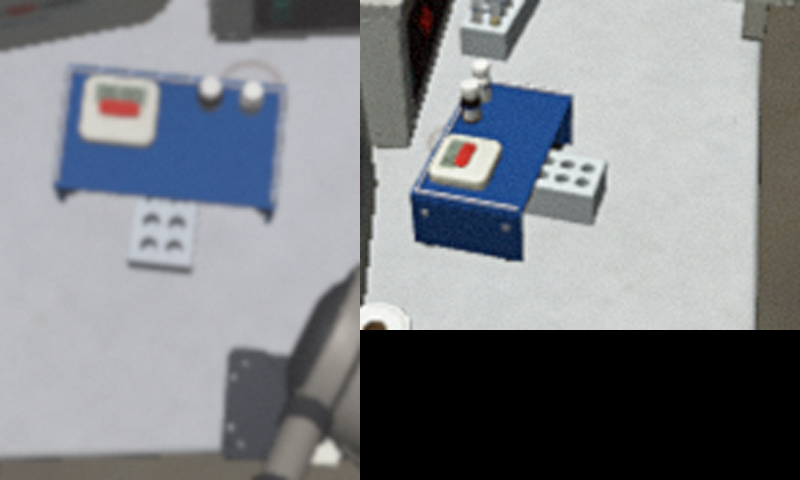

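The rack lies flat and centred under the shelf, with its top front edge at about (130,262)-(192,267) in the left half. I check the protrusion in numbers, and hand in only if it is within limits.

```bash
python3 - <<'E'
from h import *
from cell import hand_in
t=snap('top'); g=lambda q:[(q[0]+.5)/3-.5+190,(q[1]+.5)/3-.5+130]
E=np.array([onz(t,*g(q),.042) for q in [(130,262),(192,267)]])
c=np.array([.6362,.0035]);a=np.radians(-6.1); X=np.array([np.cos(a),np.sin(a)]); Y=np.array([-X[1],X[0]])
d=E.mean(0)[:2]-c; m=d@X+.0675; w=E[0]-E[1]
print(E.round(4),'mid',m,d@Y,'yaw',np.degrees(np.arctan2(-w[0],w[1])))
if -.052<m<-.017 and abs(d@Y)<.018: print(hand_in())
E
```

```text
[[ 0.5327  0.0428  0.042 ]
 [ 0.5269 -0.0099  0.042 ]] mid -0.03968240467631688 0.0015851814722043008 yaw -6.291785242083591
the job is handed in; nothing more can be done
None
```

The job is handed in: the rack sits flat under the riser with about 52 mm sticking out in front, within about 2 mm of midway between the panels and within 1° of parallel by my last measurement; I saw no contact with the shelf and kept the arm clear of the kit box.

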